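# Open the gas dryer: guard tab, then push-and-turn cap

## Task

The gas dryer's cartridge is due for a change, so open it: lift the green guard tab and fold it right back, then press the orange cap down onto its gasket, firmly but never over 30 N, unscrew it anticlockwise until its ears are well clear of the two claws, and lift it off. Stand the cap upright, without dropping it, in the empty compartment of the white tray, and leave the other things where they are.

Things in the scene. Friction and masses are not known exactly. Their poses are not given: they have to be found in the camera images.
- head (a point): Centre of the round bore (31 mm wide) in the flat top face of the gas dryer, 50 mm above the bench. z up along the bore and the cap's axis, x level towards the tab's hinge (the tab's lip is on the -x side).
- tab (a joint): Hinge of the green guard tab in rad: 0 = lying level over the cap, grows as it is lifted, 2.7 = its stop, folded right back. It starts between 0 and 0.25. It is stiff enough to stay where it is left (about 0.12 N m of friction, so 1 to 2 N at the lip).
- tab_pivot (a point): Centre of the tab's hinge line, which runs along head's y; it lies 46 mm to head's +x side and 61 mm above the dryer's top face. Axes as head.
- tab_lip (a point): Middle of the green tab's narrow lip, where to hold it by its side edges (it swivels between the fingers): 24 mm wide along y, 6 mm thick, 72 to 116 mm from the hinge line, this point at 104 mm. The broad part, 84 mm wide, 4 mm thick, covers the cap from the hinge to 72 mm. x along the tab to the hinge, y along the hinge line, z out of its upper side.
- cap_grip (a point): Orange cap under the tab, about 120 g: finger bar 40 mm long (its x), 20 wide (its y), 43 tall, on a flange 40 mm across, 6 thick, with two ears (58 mm tip to tip along x, 14 wide), on a plug 28 mm across, 13 long. This point is on its axis, 10 mm below the bar's top, 52 mm above the plug's underside. Locked, it is 47.9 mm above the dryer's face, x along head's x.
- bay (a point): Centre of the inner floor of the empty compartment of the fixed white tray (112 mm along x, 94 mm along y inside, walls 18 mm high above the bench, 4 mm thick, floor 4 mm above the bench). The other compartment, on its +y side, holds a spare cartridge.
- cap: The same cap, origin below plug. A spring lifts its ears into notches in the claws, 1.5 to 6.5 mm deep (differs). Pressed clear of them (5 to 11 N) it meets a stiff rubber gasket, 40 N/mm: press to 15-20 N, never over 30 N, and stay so while turning it anticlockwise seen from above; from 0.4 rad past the notches, from 1.0 clear of the claws, at 1.55 on stop pins: halt at 1.25, lift straight out.
- dryer: Gas dryer bolted to the bench: steel foot 130 x 100 mm, body 92 x 84 mm, 50 mm high; origin at the centre of its underside, axes as head. On its top face at +x and -x stand dark steel claws, 24.5 to 36.5 mm from the axis, 25 mm wide, 20 mm high, each holding down one ear of the cap: keep fingertips above them. Hinge cheeks at x = 49, y = +-36 mm reach 64 mm above the face.
- cartridge: Spare white cartridge 26 mm thick, 51 mm long, lying in the tray's other compartment; leave alone.
- vial_a: Amber vial, 28 mm wide, 50 mm tall; leave alone. Origin at its underside.
- vial_b: Amber vial as vial_a; leave alone.
- spanner: Spanner 150 mm long lying on the bench; leave alone.
- nut: Brass nut 26 mm wide, 12 mm tall; leave alone.
- sample_cyl: Lying steel sample cylinder 40 mm thick, 120 mm long; leave alone.
- leak_bottle: Clear bottle 50 mm wide, 110 mm tall; leave alone.
Things that resemble listed ones, but are neither listed nor needed, are in the scene too. Of the things that look like the part that bears bay, take the one that is farthest to the robot's right at the start.

How it is judged:
On the way, in this order (a step that is already met when the one before it is completed fails the run):
1. the guard tab is folded back (past 1.9 rad) with the cap still locked (value of joint tab above 1.9 rad and angle between the x axis of cap and the x axis of dryer, either way round below 0.2 rad and distance between cap_grip and head below 0.0505 m), for 0.2 s.
2. the cap, still in its bore, is unscrewed clear of the claws (1.05 rad or more) (angle between the x axis of cap and the x axis of dryer, either way round above 1.05 rad and distance between cap_grip and head below 0.052 m), for 0.1 s.
At the end, for the whole second after the job is handed in: The cap stands upright (tilt under 0.15 rad) on its plug on the floor of the tray's empty compartment, its axis within 45 mm (x) and 40 mm (y) of the compartment's centre, at rest and released; the tab is still folded back past 1.9 rad (x of cap_grip in the frame of bay between -0.045 and 0.045 m and y of cap_grip in the frame of bay between -0.04 and 0.04 m and z of cap_grip in the frame of bay between 0.048 and 0.056 m and angle between cap_grip's own z axis and vertical below 0.15 rad and value of joint tab above 1.9 rad and linear speed of cap below 0.02 m/s and contact force between the fingers and cap below 0.05 N); the robot touches nothing.
It fails at once if the cap is pressed or forced against the dryer with more than 30 N (contact force between cap and dryer above 30 N).
It fails at once if the cap is dropped (falls free faster than 0.7 m/s, some 25 mm) (linear speed of cap above 0.7 m/s and contact force between the fingers and cap below 0.05 N).
It fails at once if a bystander (vial, spanner, nut, cylinder, bottle, cartridge) is moved more than 30 mm (distance of any of vial_a, vial_b, spanner, nut, sample_cyl, leak_bottle, cartridge from where it was at the start of the episode above 0.03 m).
It also fails if it takes over 72 s, if anything falls off the work surface, if the arm or the gripper's body presses on something with over 40 N, if the wrist force passes 120 N, or if a joint passes its speed limit or range.

## Robot

A 6-joint arm with a two-finger parallel gripper is mounted at the origin on the work surface. World frame = base frame: x ahead of the robot, y to its left, z up, the work surface at z = 0. Lengths are in m, angles in rad, forces in N, time in s.
With the tool pointing down it reaches from about 0.25 to 0.725 m from the base axis. Payload 4 kg.
Tool frame: the origin (TCP) lies midway between the tips of the shut fingers; the grasp point (between the pads) lies 19 mm behind it; y points along the fingers, z is the direction in which the jaws open and shut, and the axes are right-handed (so a half turn about y gives the same grasp; the last joint's range is limited). The gripper opens to 85 mm and grips with 20 to 120 N. Pads are 22 mm wide; open, the fingers measure 114 mm over their backs; the gripper's body (76 mm by 85 mm) begins 54 mm behind the grasp point. The pads swing forward as they close: fully open they stand 13 mm farther back than shut.
Start: joints at [-1.244, 0.241, 0.005, 1.335, 0, 1.571], TCP at [0.161, -0.474, 0.231] pointing down, gripper open.
Joint ranges: [-2.72, 2.72], [-1.05, 1.87], [-1.09, 1.28], [-1.99, 2.15], [-1.42, 1.44], [-3.14, 3.14]. Speed limits (rad/s): [2.79, 2.79, 3.14, 3.14, 3.14, 3.14].

## Interface

Orientations are given as a unit quaternion [x, y, z, w].
In Python, from workcell import bot gives the robot as it stands. The module is installed in compiled form; this text tells all that it offers.
- The arm moves only by the shell command python3 -m handwheel 'ROWS' [OPENING]. ROWS is JSON, a list of rows, each a list of 6 numbers: the shift along the tool's x, y, z in units of 25 mm (1.0 is 25 mm), then the turn, a rotation vector about the tool's x, y, z in units of 10 degrees (1.0 is 10 degrees). A call has exactly 5 rows; each row is the pose to reach, as a shift and turn from the pose commanded when the call began, along the tool's axes at that moment; what a row does not reach only later rows make up. A row lasts 1/8 s, in which the tool goes at most 62.5 mm and 10.7 degrees, less where a joint would pass 70% of its speed; a pose out of reach is approached as far as the arm can. A call with a gripper value outside its range is refused whole. OPENING is the gripper command: -1 is shut, 1 is fully open, values between are in proportion, set as the call begins (- or left out, the last holds). The fingers move at their own pace and stop on an object; the grip force is fixed at half the most. Time passes only in rows, so rows that repeat a pose let the fingers close, or fill a call up. It gives the time, the measured TCP pose, the force and the opening at its end, in the units of the state.
- bot.get_obs(): the state, without advancing time (a new reading comes with each control period).
- bot.camera(name): name is "side" or "top"; returns a dict with "color" (480x640x3 uint8, red, green, blue), "fx", "fy", "cx", "cy" (pixels), "dist_coeffs" ([k1, k2, p1, p2, k3] as OpenCV has them; the pictures are not rectified), "rvec" (rotation vector, rad) and "tvec" (3), from world to camera coordinates, as OpenCV has them. Camera axes: x right, y down, z forward; pixel columns grow to the right and rows downward; lengths in m; the calibration is good to about 2 mm. A picture is of the moment at which its call begins. There is no depth.
- bot.job_done(): hands the job in, once; it reports no verdict.
The state is a dict: "clock": time; "joint_pos": joint angles; "joint_vel": joint speeds; "tau": joint torques, N m; "eef_pos": TCP position; "tool_rot": TCP orientation; "ft_force": force on the tool from outside, world axes, zero at the start; "ft_torque": the same for the moment, N m; "grip_width": finger opening in m.
Only numpy, scipy, OpenCV 4.12 (cv2) and the standard library are available. Lean on these libraries where they do the work, as an engineer would, in place of code of your own. Each camera call takes 0.05 s, during which the arm holds its last target.

## Working session

There is one attempt and no reset: what is moved stays moved. The work goes in short steps, Python scripts to look and compute and a shell command to move; the robot and the scene stay as the last step left them, time stands still between calls to the robot, and variables do not carry over. Pictures are saved under pics/ and viewed, and the job is handed in when it is done.

```bash
mkdir -p pics
python3 - <<'E'
from workcell import bot
import cv2
o=bot.get_obs()
for k,v in o.items(): print(k,v)
for n in("side","top"):
    c=bot.camera(n); cv2.imwrite(f"pics/{n}0.png",c["color"][:,:,::-1])
    print(n,{k:v for k,v in c.items() if k!="color"})
    import numpy as np,pickle; pickle.dump(c,open(f"{n}0.pkl","wb"))
E
```

```text
clock 0.0
joint_pos [-1.24403323e+00  2.41422060e-01  3.70995997e-03  1.33518627e+00
 -7.75515045e-06  1.57079738e+00]
joint_vel [ 0.00107461 -0.0010845   0.00161662 -0.00068118 -0.00032182  0.00014332]
tau [-1.95995983e-05 -3.72321153e+01  2.52405328e+01  1.70708110e-02
  2.98610792e-05 -9.04766267e-06]
eef_pos [ 0.16028383 -0.47294348  0.23040297]
tool_rot [-0.11513807  0.69842268 -0.696957    0.11489089]
ft_force [ 0.08316145 -0.08077192  0.67541638]
ft_torque [ 0.0365034  -0.00284803 -0.02193855]
grip_width 0.08579341350663001
side {'fx': 596.9633924631789, 'fy': 596.9633924631789, 'cx': 311.5845564459569, 'cy': 247.86863992223604, 'dist_coeffs': array([0.01221007, 0.        , 0.        , 0.        , 0.        ]), 'rvec': array([ 2.25845494, -0.11900231,  0.07346968]), 'tvec': array([-0.54569218,  0.11061989,  1.34140102])}
top {'fx': 610.3687268293318, 'fy': 610.3687268293318, 'cx': 321.8481606242151, 'cy': 239.81328763654517, 'dist_coeffs': array([-0.04826321,  0.        ,  0.        ,  0.        ,  0.        ]), 'rvec': array([ 2.18095294, -2.21207173,  0.09208368]), 'tvec': array([-0.00560327,  0.54938336,  1.61939996])}
```

View pics/side0.png

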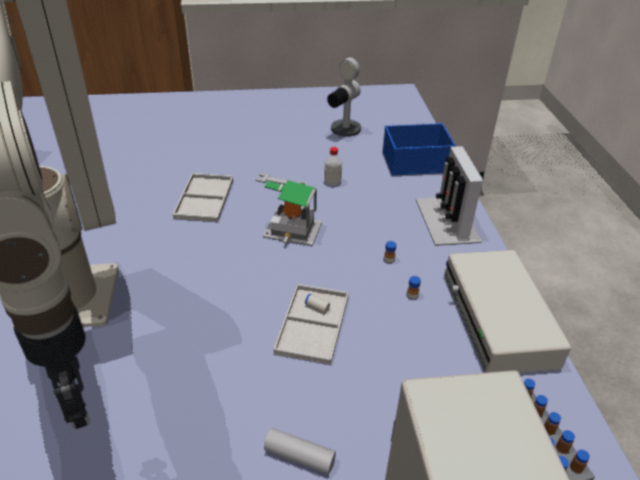

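View pics/top0.png

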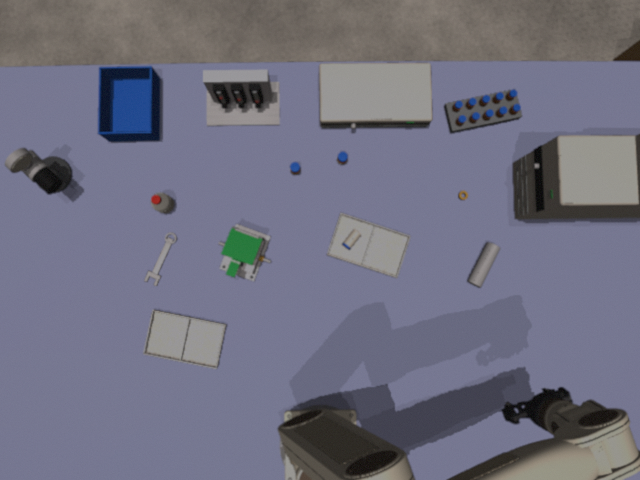

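The dryer with the green tab is at about (243,250) in the top view and (292,215) in the side view. The right-hand tray, with the cartridge, is at (368,245) top and (313,322) side, and its empty compartment is at about (386,250) top. Next I'll zoom in.

```bash
cat > h.py <<'E'
import numpy as np,cv2,pickle
from scipy.spatial.transform import Rotation as R
def load(n): return pickle.load(open(n,"rb"))
def K(c): return np.array([[c["fx"],0,c["cx"]],[0,c["fy"],c["cy"]],[0,0,1]])
def ray(c,uv):
    p=cv2.undistortPoints(np.array([[uv]],float),K(c),c["dist_coeffs"])[0,0]
    Rm=cv2.Rodrigues(c["rvec"])[0]
    return -Rm.T@c["tvec"], Rm.T@np.array([p[0],p[1],1.])
def onz(c,uv,z):
    o,d=ray(c,uv); return o+d*(z-o[2])/d[2]
def proj(c,P):
    return cv2.projectPoints(np.array(P,float).reshape(-1,1,3),c["rvec"],c["tvec"],K(c),c["dist_coeffs"])[0][:,0]
def tri(c1,u1,c2,u2):
    o1,d1=ray(c1,u1);o2,d2=ray(c2,u2)
    d1/=np.linalg.norm(d1);d2/=np.linalg.norm(d2)
    s=np.linalg.lstsq(np.c_[d1,-d2],o2-o1,rcond=None)[0]
    a=o1+s[0]*d1;b=o2+s[1]*d2
    return (a+b)/2,np.linalg.norm(a-b)
def crop(c,x0,y0,w,h,s,name):
    im=c["color"][y0:y0+h,x0:x0+w,::-1]
    cv2.imwrite(name,cv2.resize(im,None,fx=s,fy=s,interpolation=cv2.INTER_CUBIC))
E
python3 - <<'E'
from h import *
t=load("top0.pkl");s=load("side0.pkl")
crop(t,205,205,80,90,6,"pics/t0d.png");crop(s,250,165,80,90,6,"pics/s0d.png")
crop(t,320,205,100,80,6,"pics/t0b.png");crop(s,265,275,100,90,6,"pics/s0b.png")
E
```

```text
(no output)
```

View pics/t0d.png

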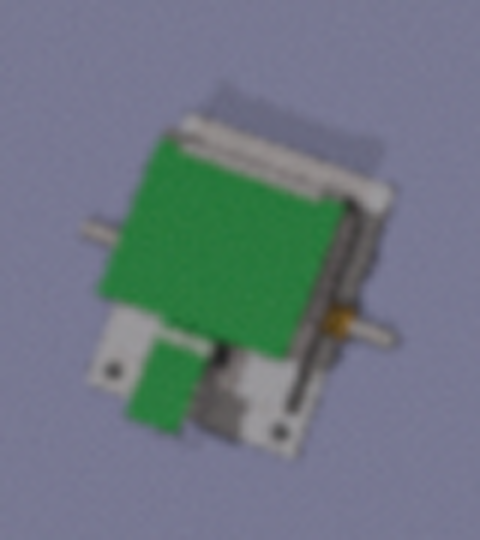

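View pics/s0d.png

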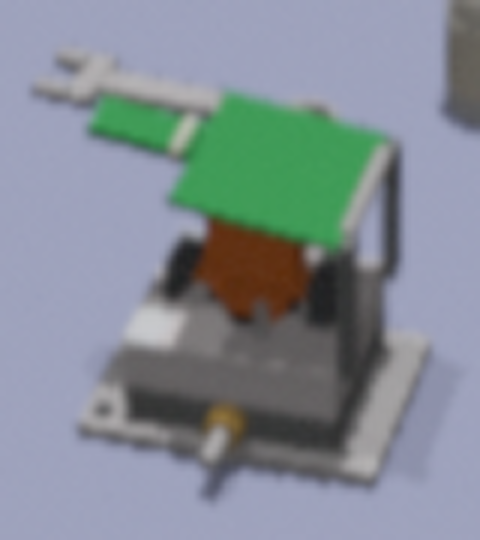

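View pics/t0b.png

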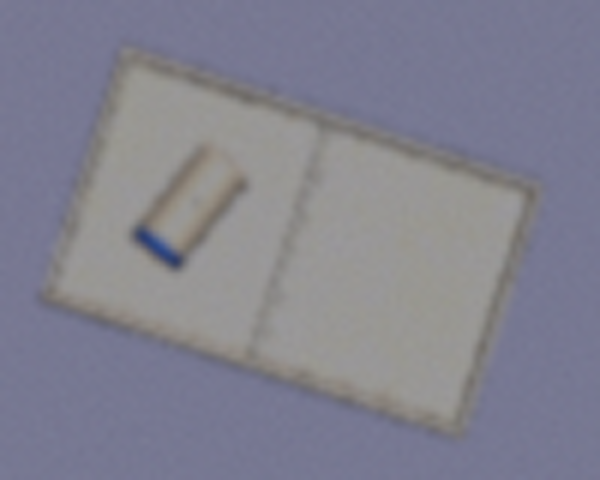

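Run:
```python
from h import *
t=load("top0.pkl");s=load("side0.pkl")
for n,c,(x0,y0,w,h) in(("t",t,(205,205,80,90)),("s",s,(250,165,80,90))):
    im=cv2.resize(c["color"][y0:y0+h,x0:x0+w],None,fx=8,fy=8,interpolation=cv2.INTER_CUBIC)
    hsv=cv2.cvtColor(im,cv2.COLOR_RGB2HSV)
    m=cv2.inRange(hsv,(45,110,40),(85,255,255))
    cs,_=cv2.findContours(m,cv2.RETR_EXTERNAL,cv2.CHAIN_APPROX_NONE)
    for k in sorted(cs,key=cv2.contourArea)[::-1][:3]:
        if cv2.contourArea(k)<500: continue
        for eps in (12,20):
            a=cv2.approxPolyDP(k,eps,True)[:,0]
            print(n,cv2.contourArea(k)/64,((a+.5)/8-.5+[x0,y0]).round(2).tolist())
        r=cv2.minAreaRect(k); print(((cv2.boxPoints(r)+.5)/8-.5+[x0,y0]).round(2).tolist())
```

```text
t 860.6875 [[231.56, 228.44], [221.31, 252.81], [241.31, 261.81], [251.56, 263.69], [261.81, 239.06]]
t 860.6875 [[231.56, 228.44], [221.31, 252.81], [251.56, 263.69], [261.81, 239.06]]
[[220.72, 253.99], [231.12, 227.08], [261.98, 239.01], [251.57, 265.92]]
t 109.71875 [[231.19, 261.81], [226.19, 273.19], [233.56, 276.19], [238.81, 264.94]]
t 109.71875 [[231.19, 261.81], [226.19, 273.19], [233.56, 276.19], [238.81, 264.94]]
[[225.39, 273.36], [231.15, 260.96], [239.18, 264.68], [233.41, 277.09]]
s 542.09375 [[287.56, 181.06], [281.06, 189.06], [278.69, 197.81], [305.44, 205.69], [312.69, 187.69]]
s 542.09375 [[287.56, 181.06], [278.69, 197.81], [305.44, 205.69], [312.69, 187.69]]
[[278.05, 198.71], [284.02, 178.45], [312.9, 186.96], [306.93, 207.22]]
s 73.34375 [[266.94, 181.44], [265.44, 186.44], [276.94, 189.06], [278.81, 183.94]]
s 73.34375 [[266.94, 181.44], [265.44, 186.44], [276.94, 189.06], [278.81, 183.94]]
[[264.87, 186.35], [266.6, 180.31], [279.13, 183.89], [277.4, 189.93]]
```

View pics/s0b.png

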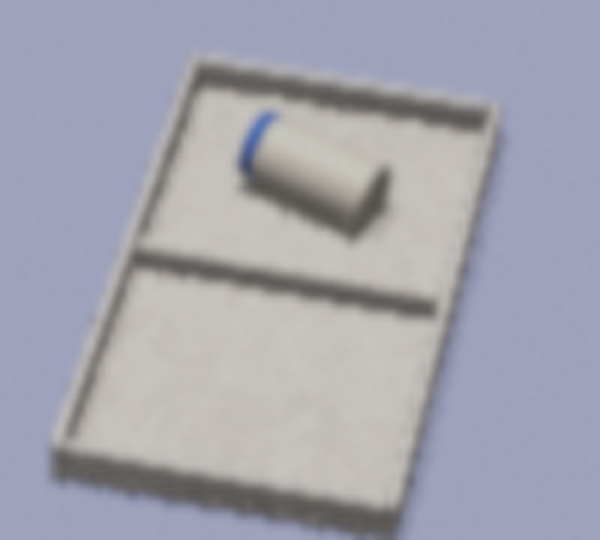

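Run:
```python
from h import *
t=load("top0.pkl");s=load("side0.pkl")
pairs=dict(hp=((231.56,228.44),(312.69,187.69)),hm=((261.81,239.06),(305.44,205.69)),bp=((221.31,252.81),(287.56,181.06)),bm=((251.56,263.69),(278.69,197.81)),
 lbp=((231.19,261.81),(278.81,183.94)),lbm=((238.81,264.94),(276.94,189.06)),lep=((226.19,273.19),(266.94,181.44)),lem=((233.56,276.19),(265.44,186.44)))
P={}
for k,(a,b) in pairs.items():
    P[k],e=tri(t,a,s,b); print(k,P[k].round(4),round(e,4))
d=lambda a,b:np.linalg.norm(P[a]-P[b])
print("w hinge",d('hp','hm'),"w b",d('bp','bm'),"len",d('hp','bp'),d('hm','bm'),"lip",d('lbp','lbm'),d('lep','lem'),d('lbp','lep'))
h=(P['hp']+P['hm'])/2;b=(P['bp']+P['bm'])/2;le=(P['lep']+P['lem'])/2;lb=(P['lbp']+P['lbm'])/2
print(h,b,lb,le)
print("yaw from y-edges",[np.arctan2(-(v:=P[a]-P[c])[0],v[1]) for a,c in(('hp','hm'),('bp','bm'),('lep','lem'))])
print("yaw long",np.arctan2(*(h-le)[[1,0]]),np.arctan2(*(h-b)[[1,0]]), np.arctan2(*(P['hp']-P['bp'])[[1,0]]),np.arctan2(*(P['hm']-P['bm'])[[1,0]]),"tilt",np.arctan2((le-h)[2],np.linalg.norm((le-h)[:2])))
```

```text
hp [0.5746 0.2158 0.1151] 0.0002
hm [0.5476 0.1396 0.116 ] 0.0017
bp [0.5136 0.2409 0.122 ] 0.0007
bm [0.4857 0.165  0.1253] 0.0016
lbp [0.4902 0.215  0.1319] 0.0004
lbm [0.4833 0.1963 0.1296] 0.0024
lep [0.4619 0.2274 0.1327] 0.0
lem [0.4557 0.2095 0.1302] 0.0029
w hinge 0.08083892932238658 w b 0.08090210174149856 len 0.06638066085045458 0.06760414440889813 lip 0.020035137894604718 0.019163886205054353 0.03091611126783066
[0.56112976 0.17770676 0.11552705] [0.49960873 0.20292677 0.12364097] [0.48672858 0.20563527 0.13074285] [0.45881915 0.21844364 0.1314795 ]
yaw from y-edges [np.float64(-0.3406416961437465), np.float64(-0.3523164989874003), np.float64(-0.33230173902652105)]
yaw long -0.37892655510676104 -0.38904695327912536 -0.3893692559916517 -0.3887291884032772 tilt 0.1438603154774047
```

Run:
```python
from h import *
t=load("top0.pkl");s=load("side0.pkl")
c=[(np.array(p)+.5)/6-.5+[205,205] for p in((188,112),(395,187),(297,457),(83,382))]
P=[onz(t,p,0.008) for p in c]
for p in P: print(p.round(4))
print("center",np.mean(P,0)); 
e=lambda a,b:(P[b]-P[a])
print([np.linalg.norm(e(*k)).round(4) for k in((0,1),(3,2),(0,3),(1,2))])
for a,b in((1,0),(2,3)): v=e(a,b); print(np.arctan2(-v[0],v[1]))
for a,b in((3,0),(2,1)): v=e(a,b); print(np.arctan2(v[1],v[0]))
# tray
c=[(np.array(p)+.5)/6-.5+[320,205] for p in((125,45),(540,185),(462,437),(42,297))]
P=[onz(t,p,0.018) for p in c]
for p in P: print(p.round(4))
print("tray center",np.mean(P,0))
print([np.linalg.norm(e(*k)).round(4) for k in((0,1),(3,2),(0,3),(1,2))])
for a,b in((1,0),(2,3)): v=e(a,b); print(np.arctan2(-v[0],v[1]))
for a,b in((3,0),(2,1)): v=e(a,b); print(np.arctan2(v[1],v[0]))
c=[(np.array(p)+.5)/6-.5+[265,275] for p in((195,58),(497,105),(395,515),(53,450))]
P=[onz(s,p,0.018) for p in c]
for p in P: print(p.round(4))
print("side tray center",np.mean(P,0))
```

```text
[0.5979 0.2178 0.008 ]
[0.5628 0.125  0.008 ]
[0.4423 0.17   0.008 ]
[0.4771 0.2655 0.008 ]
center [0.5200147  0.19459451 0.008     ]
[np.float64(0.0992), np.float64(0.1017), np.float64(0.1299), np.float64(0.1286)]
-0.36160082703703456
-0.34981597569322337
-0.3761190542429031
-0.3570867206572412
[ 0.6234 -0.0645  0.018 ]
[ 0.5579 -0.2499  0.018 ]
[ 0.4455 -0.2122  0.018 ]
[ 0.5108 -0.0255  0.018 ]
tray center [ 0.53440927 -0.13804708  0.018     ]
[np.float64(0.1967), np.float64(0.1978), np.float64(0.1192), np.float64(0.1185)]
-0.3395375338137589
-0.3361218787687713
-0.33322901895935836
-0.3236335262630286
[ 0.5127 -0.0272  0.018 ]
[ 0.6227 -0.0638  0.018 ]
[ 0.5582 -0.2543  0.018 ]
[ 0.4473 -0.2149  0.018 ]
side tray center [ 0.53519898 -0.14004563  0.018     ]
```

```bash
cat >> h.py <<'E'
def plan(tgt,zyaw=None,o=None):
    """rows to get tcp to tgt, tool straight down, tool z along world yaw zyaw"""
    if o is None:
        from workcell import bot
        o=bot.get_obs()
    Rt=R.from_quat(o["tool_rot"]); p=o["eef_pos"]
    d=Rt.inv().apply(np.array(tgt)-p)/0.025
    print("tcp",p.round(4),"j",np.round(o["joint_pos"],3),"F",np.round(o["ft_force"],2),"w",round(o["grip_width"],4),"t",o["clock"])
    print("tool y",Rt.apply([0,1,0]).round(3),"z yaw",round(np.arctan2(*Rt.apply([0,0,1])[[1,0]]),4))
    if zyaw is not None:
        z=np.array([np.cos(zyaw),np.sin(zyaw),0]);y=np.array([0,0,-1.]);x=np.cross(y,z)
        G=R.from_matrix(np.c_[x,y,z])
        print("turn",((Rt.inv()*G).as_rotvec(degrees=True)/10).round(3), "dist",np.linalg.norm(np.array(tgt)-p))
    print("shift",d.round(3))
E
python3 - <<'E'
from h import *
for a in (np.pi/2-.361,-np.pi/2-.361): plan([0.4685,0.214,0.19],a)
E
```

```text
tcp [ 0.1603 -0.473   0.2305] j [-1.244  0.241  0.004  1.335  0.     1.571] F [-0.26  0.89 -0.33] w 0.0854 t 0.1
tool y [-0.001  0.002 -1.   ] z yaw -1.244
turn [ 5.0000e-03 -1.4059e+01 -1.4000e-02] dist 0.7540224590232744
shift [-20.496   1.663 -22.065]
tcp [ 0.1603 -0.473   0.2305] j [-1.244  0.241  0.004  1.335  0.     1.571] F [-0.26  0.89 -0.33] w 0.0854 t 0.1
tool y [-0.001  0.002 -1.   ] z yaw -1.244
turn [0.011 3.941 0.004] dist 0.7540224590232744
shift [-20.496   1.663 -22.065]
```

```bash
python3 -m handwheel '[[-1.7,0,-1.8,0,-0.5,0],[-3.4,0,-3.6,0,-1,0],[-5.1,0,-5.4,0,-2,0],[-6.8,0,-7.2,0,-3,0],[-8.5,0,-9,0,-4,0]]' 1
python3 - <<'E'
from h import *
for a in (np.pi/2-.361,): plan([0.4685,0.214,0.19],a)
E
```

```text
clock: 0.72
eef_pos: [0.2898, -0.1904, 0.2311]
tool_rot: [0.348, -0.615, 0.615, -0.348]
ft_force: [1.5, -0.1, 0.3]
grip_width: 0.0855
tcp [ 0.2898 -0.1904  0.2311] j [-0.582 -0.066 -0.337  1.3    0.     1.53 ] F [ 1.53 -0.08  0.33] w 0.0855 t 0.725
tool y [ 0.  0. -1.] z yaw -0.541
turn [-2.0000e-03 -1.0031e+01  0.0000e+00] dist 0.4440386670512926
shift [-17.547   1.649  -2.203]
```

```bash
python3 -m handwheel '[[-1.8,0,-0.2,0,-1,0],[-3.6,0,-0.4,0,-2,0],[-5.4,0,-0.7,0,-3,0],[-7.2,0,-0.9,0,-4,0],[-9,0,-1.1,0,-5,0]]' 0
python3 - <<'E'
from h import *
for a in (np.pi/2-.361,): plan([0.4685,0.214,0.19],a)
E
```

```text
clock: 1.35
eef_pos: [0.383, 0.0158, 0.2311]
tool_rot: [0.576, -0.41, 0.41, -0.576]
ft_force: [1.2, 0.2, -1.1]
grip_width: 0.0429
tcp [0.383  0.0158 0.2311] j [ 0.041  0.009 -0.264  1.298 -0.     1.279] F [ 1.18  0.19 -1.15] w 0.0429 t 1.35
tool y [-0. -0. -1.] z yaw 0.3329
turn [ 2.000e-03 -5.024e+00  0.000e+00] dist 0.21970757089615314
shift [-6.374  1.642  5.823]
```

```bash
python3 -m handwheel '[[-1.6,0.3,1.5,0,-1,0],[-3.2,0.6,3,0,-2,0],[-4.8,1,4.4,0,-3,0],[-6.4,1.6,5.8,0,-4,0],[-6.4,1.6,5.8,0,-5,0]]' 0
python3 - <<'E'
from h import *
from workcell import bot
for n in("side","top"):
    c=bot.camera(n); pickle.dump(c,open(f"{n}1.pkl","wb"))
    cv2.imwrite(f"pics/{n}1.png",c["color"][:,:,::-1])
t=load("top1.pkl");s=load("side1.pkl")
crop(t,195,195,90,100,6,"pics/t1d.png");crop(s,235,120,100,100,6,"pics/s1d.png")
plan([0.4685,0.214,0.108],np.pi/2-.361)
E
```

```text
clock: 1.98
eef_pos: [0.4687, 0.2153, 0.1886]
tool_rot: [0.696, -0.128, 0.126, -0.695]
ft_force: [-0.2, -0.7, -0.3]
grip_width: 0.0425
tcp [0.4682 0.2131 0.19  ] j [ 0.427  0.293 -0.034  1.247 -0.     0.797] F [ 0.4   0.39 -0.08] w 0.0426 t 2.075
tool y [-0.003 -0.001 -1.   ] z yaw 1.2009
turn [ 0.012 -0.051 -0.011] dist 0.08196915742306736
shift [0.004 3.278 0.045]
```

View pics/s1d.png

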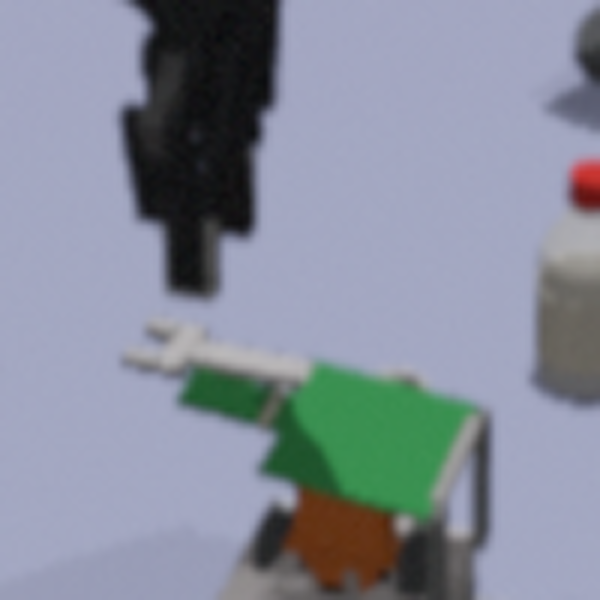

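View pics/t1d.png

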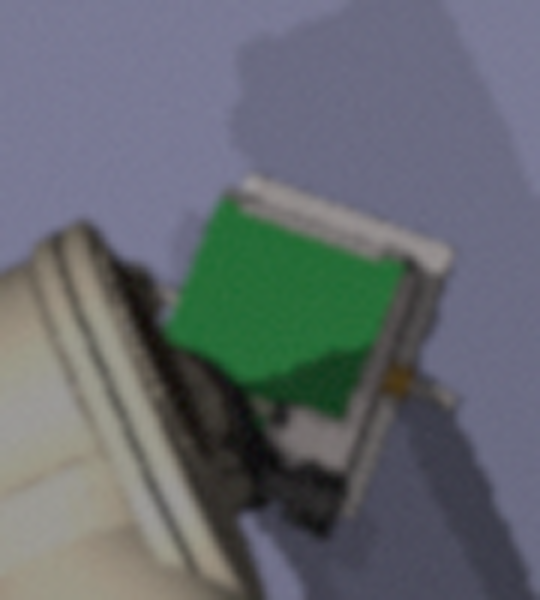

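The side view shows the fingers straight above the lip: tips at about (267,169) px, lip at (274,186). The top view is blocked by the arm. I'll go down and grip.

```bash
python3 -m handwheel '[[0,1,0,0,0,0],[0,2,0,0,0,0],[0,3,0,0,0,0],[0,3.3,0,0,0,0],[0,3.3,0,0,0,0]]' 0
python3 -m handwheel '[[0,0,0,0,0,0],[0,0,0,0,0,0],[0,0,0,0,0,0],[0,0,0,0,0,0],[0,0,0,0,0,0]]' -1
python3 - <<'E'
from h import *
from workcell import bot
for n in("side",):
    c=bot.camera(n); pickle.dump(c,open(f"{n}2.pkl","wb"))
s=load("side2.pkl")
crop(s,235,120,100,100,6,"pics/s2d.png")
plan([0.4685,0.214,0.108],np.pi/2-.361)
E
```

```text
clock: 2.7
eef_pos: [0.4687, 0.212, 0.1089]
tool_rot: [0.695, -0.131, 0.131, -0.695]
ft_force: [0.5, 0.2, -0.0]
grip_width: 0.0423
clock: 3.32
eef_pos: [0.4706, 0.2152, 0.1107]
tool_rot: [-0.693, 0.129, -0.131, 0.697]
ft_force: [1.4, 5.9, -1.3]
grip_width: 0.0224
tcp [0.4706 0.2152 0.1107] j [ 0.427  0.355 -0.166  1.044  0.004  0.797] F [ 0.23  6.23 -0.66] w 0.0226 t 3.375
tool y [ 0.004  0.006 -1.   ] z yaw 1.2001
turn [-0.04  -0.055  0.01 ] dist 0.003622245012634536
shift [-0.061  0.107 -0.076]
```

View pics/s2d.png

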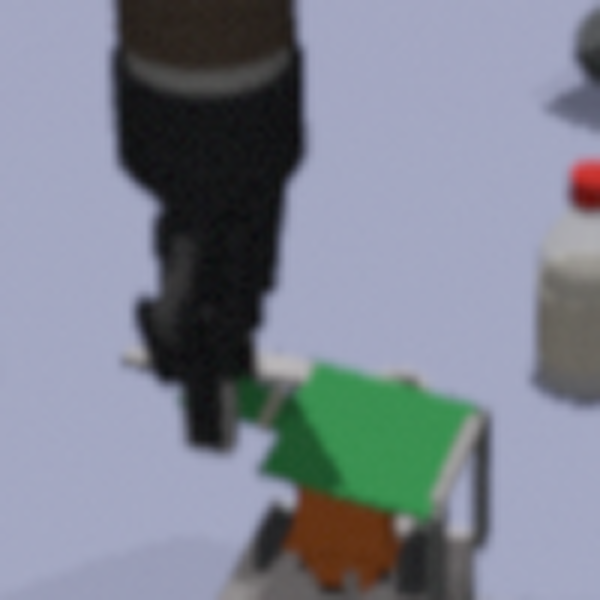

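Gripped: width about 23 mm on the 24 mm lip. Now I'll lift it along the arc.

```bash
python3 -m handwheel '[[0.11,-0.47,0,0,0,0],[0.34,-1.03,0,0,0,0],[0.64,-1.56,0,0,0,0],[1.02,-2.03,0,0,0,0],[1.46,-2.44,0,0,0,0]]' -1
python3 - <<'E'
from h import *
plan([0.4685,0.214,0.108],np.pi/2-.361)
E
```

```text
clock: 4.0
eef_pos: [0.5035, 0.2023, 0.1699]
tool_rot: [-0.693, 0.13, -0.13, 0.697]
ft_force: [4.7, 8.6, -11.7]
grip_width: 0.0224
tcp [0.5035 0.2023 0.1699] j [3.790e-01 3.550e-01 1.000e-03 1.214e+00 6.000e-03 7.490e-01] F [  4.68   8.65 -11.73] w 0.0224 t 4.0
tool y [ 0.     0.007 -1.   ] z yaw 1.2008
turn [-0.037 -0.052 -0.013] dist 0.07208065645387343
shift [-1.467  2.481 -0.087]
```

```bash
python3 -m handwheel '[[0.5,-0.34,0.05,0,0,0],[1.05,-0.6,0.1,0,0,0],[1.63,-0.78,0.15,0,0,0],[2.23,-0.87,0.15,0,0,0],[2.83,-0.86,0.15,0,0,0]]' -1
python3 - <<'E'
from h import *
from workcell import bot
c=bot.camera("side"); pickle.dump(c,open(f"side3.pkl","wb"))
crop(c,235,80,130,140,5,"pics/s3d.png")
plan([0.4685,0.214,0.108],np.pi/2-.361)
E
```

```text
clock: 4.62
eef_pos: [0.5691, 0.1773, 0.1918]
tool_rot: [-0.695, 0.131, -0.129, 0.695]
ft_force: [-4.5, 1.1, 2.6]
grip_width: 0.0204
tcp [0.5713 0.1764 0.1918] j [0.299 0.454 0.208 1.325 0.    0.672] F [-0.67 -0.4   2.36] w 0.0205 t 4.675
tool y [ 0.  0. -1.] z yaw 1.1979
turn [-0.002 -0.068  0.001] dist 0.13789074222942582
shift [-4.379  3.352 -0.099]
```

View pics/s3d.png

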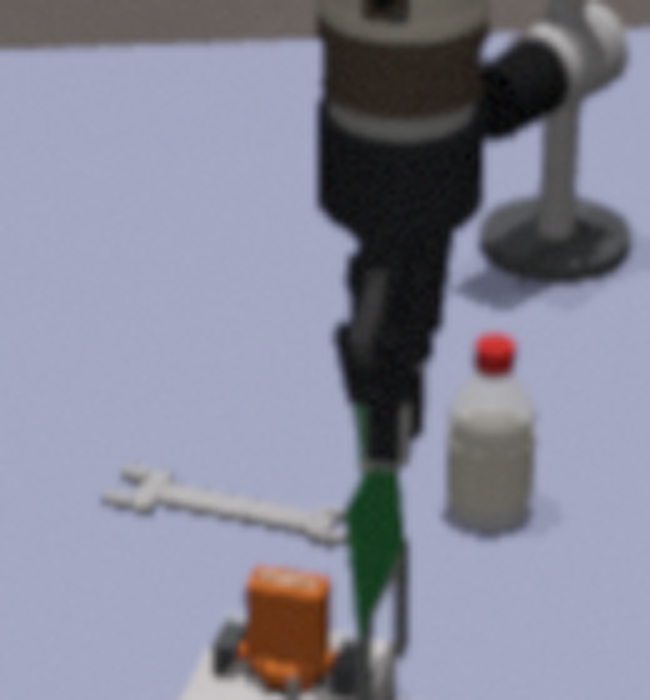

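Run:
```python
from h import *
s=load("side3.pkl")
yaw=-.361; X=np.array([np.cos(yaw),np.sin(yaw),0]);Y=np.array([-np.sin(yaw),np.cos(yaw),0]);Z=np.array([0,0,1.])
piv=np.array([.563,.1783,.111])
for th in(1.4,1.5,1.6,1.7):
    u=-X*np.cos(th)+Z*np.sin(th)
    P=[piv+u*r+Y*y for r,y in((0.0,.042),(0,-.042),(.072,.042),(.072,-.042),(.072,.012),(.072,-.012),(.116,.012),(.116,-.012))]
    print(th,((proj(s,P)-[235,80]+.5)*5-.5).round(0).tolist())
```

```text
1.4 [[396.0, 545.0], [354.0, 640.0], [374.0, 419.0], [329.0, 511.0], [359.0, 451.0], [346.0, 477.0], [344.0, 370.0], [330.0, 395.0]]
1.5 [[396.0, 545.0], [354.0, 640.0], [389.0, 420.0], [344.0, 512.0], [373.0, 452.0], [360.0, 478.0], [368.0, 371.0], [354.0, 396.0]]
1.6 [[396.0, 545.0], [354.0, 640.0], [403.0, 421.0], [359.0, 514.0], [388.0, 454.0], [375.0, 480.0], [392.0, 373.0], [379.0, 399.0]]
1.7 [[396.0, 545.0], [354.0, 640.0], [417.0, 425.0], [374.0, 517.0], [402.0, 457.0], [390.0, 483.0], [416.0, 379.0], [403.0, 405.0]]
```

The tab is at about 1.5 rad: in the crop the broad part's near corner is at (352,515) and the lip's near tip at (357,403). The fingers sit about 10 mm further on, so the grip has drifted to the pad edge. I'll re-grip centred on the lip.

```bash
python3 -m handwheel '[[0,0,0,0,0,0],[0,0,0,0,0,0],[-0.2,0,0,0,0,0],[-0.45,0,0,0,0,0],[-0.45,0,0,0,0,0]]' 0
python3 - <<'E'
from h import *
from workcell import bot
c=bot.camera("side"); pickle.dump(c,open(f"side4.pkl","wb"))
crop(c,235,80,130,140,5,"pics/s4d.png")
plan([0.4685,0.214,0.108],np.pi/2-.361)
E
```

```text
clock: 5.3
eef_pos: [0.559, 0.1814, 0.1916]
tool_rot: [-0.695, 0.13, -0.13, 0.695]
ft_force: [-0.2, -0.4, 0.0]
grip_width: 0.043
tcp [0.5593 0.1813 0.1916] j [ 0.314  0.434  0.176  1.313 -0.     0.684] F [-0.13  0.35  0.85] w 0.0427 t 5.35
tool y [ 0.  0. -1.] z yaw 1.2
turn [-0.001 -0.056  0.002] dist 0.127657803797243
shift [-3.861  3.341 -0.099]
```

View pics/s4d.png

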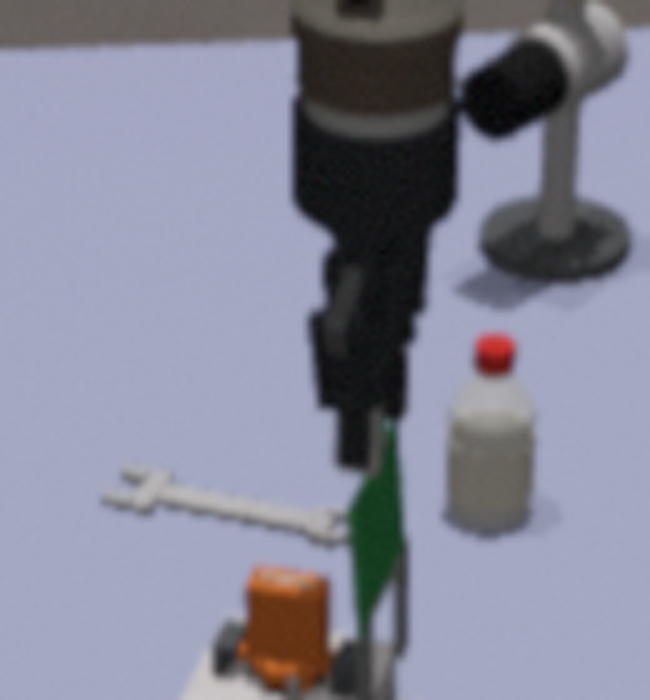

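The tab is still at about 1.53 rad (far broad corner (390,422), near (351,515)), and the fingers now straddle the lip. I'll close on it and carry on.

```bash
python3 -m handwheel '[[0,0,0,0,0,0],[0,0,0,0,0,0],[0,0,0,0,0,0],[0,0,0,0,0,0],[0,0,0,0,0,0]]' -1
```

```text
clock: 5.98
eef_pos: [0.5597, 0.1811, 0.1916]
tool_rot: [-0.695, 0.13, -0.131, 0.695]
ft_force: [-0.3, -0.8, 3.6]
grip_width: 0.0229
```

```bash
python3 -m handwheel '[[0.4,0,0,0,0,0],[0.88,0.06,0,0,0,0],[1.34,0.17,0,0,0,0],[1.79,0.34,0,0,0,0],[2.22,0.56,0,0,0,0]]' -1
python3 - <<'E'
from h import *
from workcell import bot
c=bot.camera("side"); pickle.dump(c,open(f"side5.pkl","wb"))
crop(c,235,80,130,140,5,"pics/s5d.png")
plan([0.4685,0.214,0.108],np.pi/2-.361)
E
```

```text
clock: 6.6
eef_pos: [0.6102, 0.1616, 0.1775]
tool_rot: [-0.695, 0.132, -0.129, 0.695]
ft_force: [-5.0, 2.2, 6.1]
grip_width: 0.0223
tcp [0.6116 0.161  0.1766] j [0.257 0.533 0.296 1.335 0.002 0.628] F [-2.92  1.16  5.61] w 0.023 t 6.65
tool y [-0.002  0.001 -1.   ] z yaw 1.1994
turn [-0.004 -0.06  -0.013] dist 0.16726887591345269
shift [-6.095  2.758 -0.104]
```

View pics/s5d.png

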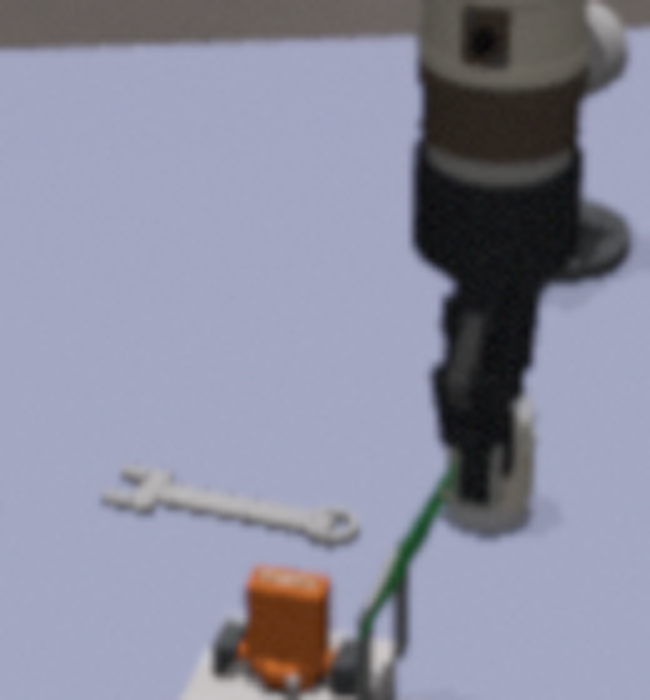

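```bash
python3 -m handwheel '[[0.3,0.2,0,0,0,0],[0.61,0.45,0,0,0,0],[0.9,0.73,0,0,0,0],[1.15,1.04,0,0,0,0],[1.15,1.04,0,0,0,0]]' -1
python3 - <<'E'
from h import *
from workcell import bot
c=bot.camera("side"); pickle.dump(c,open(f"side6.pkl","wb"))
crop(c,235,80,130,140,5,"pics/s6d.png")
plan([0.4685,0.214,0.108],np.pi/2-.361)
E
```

```text
clock: 7.28
eef_pos: [0.6386, 0.1506, 0.1511]
tool_rot: [-0.695, 0.131, -0.131, 0.695]
ft_force: [0.4, 1.7, 3.1]
grip_width: 0.023
tcp [0.6385 0.1507 0.1513] j [2.310e-01 5.930e-01 3.310e-01 1.309e+00 1.000e-03 6.030e-01] F [-0.45  1.22  3.11] w 0.0227 t 7.325
tool y [ 0.     0.001 -1.   ] z yaw 1.1993
turn [-0.005 -0.06  -0.002] dist 0.18646934838595786
shift [-7.254  1.732 -0.111]
```

View pics/s6d.png

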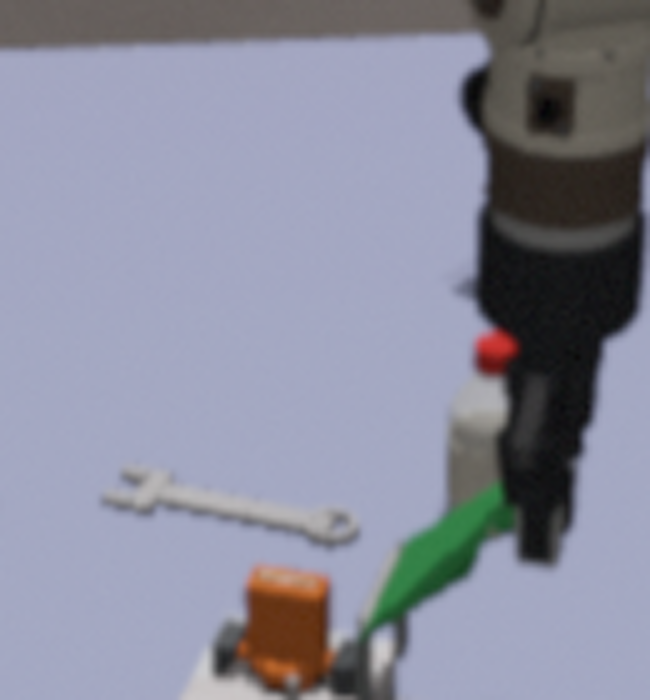

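```bash
python3 -m handwheel '[[0,0,0,0,0,0],[0,0,0,0,0,0],[0,0,0,0,0,0],[0,-0.6,0,0,0,0],[0,-2,0,0,0,0]]' 0
python3 - <<'E'
from h import *
from workcell import bot
c=bot.camera("side"); pickle.dump(c,open(f"side7.pkl","wb"))
crop(c,270,180,60,60,10,"pics/s7c.png")
crop(c,235,80,130,140,5,"pics/s7d.png")
c=bot.camera("top"); pickle.dump(c,open(f"top7.pkl","wb"))
crop(c,205,205,80,90,6,"pics/t7d.png")
plan([0.5205,0.196,0.16],np.pi/2-.361)
E
```

```text
clock: 7.95
eef_pos: [0.637, 0.1502, 0.2007]
tool_rot: [0.696, -0.132, 0.129, -0.694]
ft_force: [0.2, 0.2, 0.1]
grip_width: 0.043
tcp [0.6407 0.1511 0.2073] j [ 0.232  0.568  0.434  1.427 -0.     0.603] F [0.34 0.3  1.21] w 0.0426 t 8.05
tool y [ 0.009  0.002 -1.   ] z yaw 1.1995
turn [-0.031 -0.059  0.046] dist 0.13678739910546034
shift [-5.148  1.851 -0.083]
```

View pics/s7d.png

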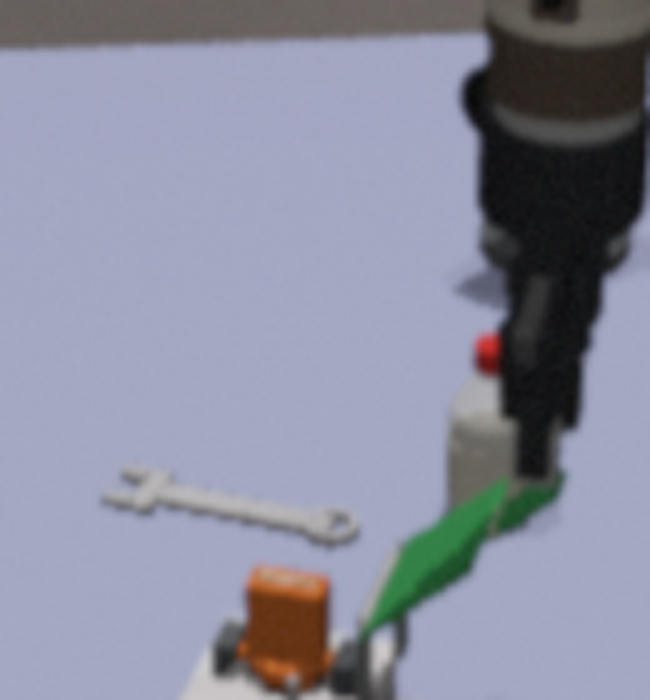

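View pics/s7c.png

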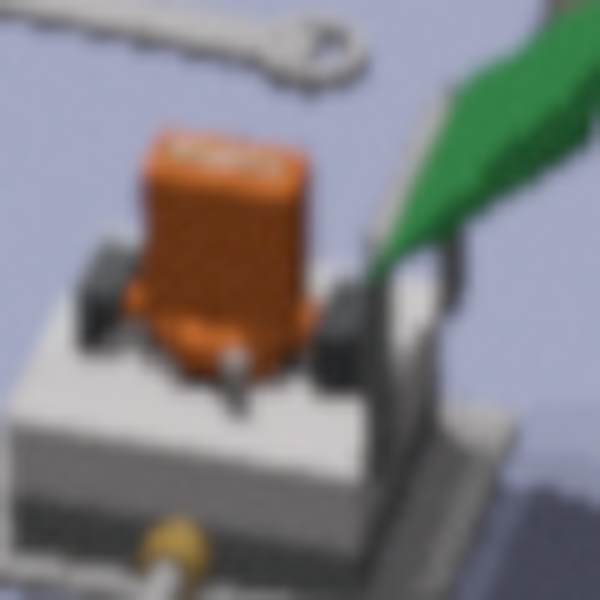

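View pics/t7d.png

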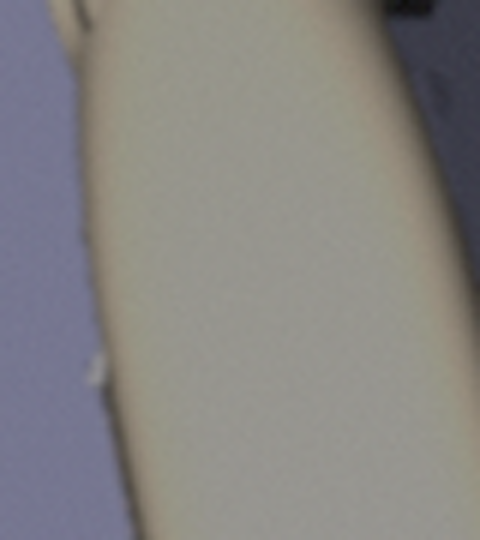

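The tab stays folded at about 2.5 rad. The cap's top face is centred at about (228,158) in the 10x crop.

Run:
```python
from h import *
s=load("side7.pkl")
f=lambda p:(np.array(p)+.5)/10-.5+[270,180]
P=[onz(s,f(p),.1079) for p in((160,130),(308,150),(300,182),(145,170))]
for p in P: print(p.round(4))
print(np.mean(P,0))
v=P[1]-P[0];w=P[2]-P[3];print(np.linalg.norm(v),np.linalg.norm(w),np.arctan2(v[1],v[0]),np.arctan2(w[1],w[0]))
# predicted
yaw=-.361; X=np.array([np.cos(yaw),np.sin(yaw),0]);Y=np.array([-np.sin(yaw),np.cos(yaw),0])
h=np.array([.5205,.196,.1079])
print(((proj(s,[h-.02*X+.01*Y,h+.02*X+.01*Y,h+.02*X-.01*Y,h-.02*X-.01*Y])-[270,180]+.5)*10-.5).round(0).tolist())
```

```text
[0.5063 0.2112 0.1079]
[0.5421 0.1991 0.1079]
[0.5388 0.1855 0.1079]
[0.5013 0.1942 0.1079]
[0.52211112 0.19752462 0.1079    ]
0.03771955347935969 0.03844671912292445 -0.326672617173674 -0.2275879325255568
[[156.0, 128.0], [311.0, 152.0], [290.0, 197.0], [133.0, 172.0]]
```

```bash
python3 -m handwheel '[[-1.5,0,0,0,0,0],[-3,0,0,0,0,0],[-4.5,0.4,0,0,-0.06,0],[-5.1,1,0,0,-0.06,0],[-5.1,1.8,0,0,-0.06,0]]' 0.1
python3 - <<'E'
from h import *
plan([0.521,0.1965,0.083],np.pi/2-.361)
E
```

```text
clock: 8.68
eef_pos: [0.5187, 0.1976, 0.1573]
tool_rot: [-0.695, 0.126, -0.127, 0.696]
ft_force: [1.2, 0.3, -0.1]
grip_width: 0.0468
tcp [0.5187 0.1976 0.1573] j [0.364 0.388 0.015 1.196 0.    0.723] F [ 1.22  0.32 -0.08] w 0.0468 t 8.675
tool y [ 0.002  0.001 -1.   ] z yaw 1.2116
turn [-0.009  0.01   0.01 ] dist 0.07429400140029128
shift [ 0.096  2.97  -0.013]
```

```bash
python3 -m handwheel '[[0.05,0.7,0,0,0,0],[0.08,1.5,0,0,0,0],[0.08,2.3,0,0,0,0],[0.08,2.9,0,0,0,0],[0.08,2.9,0,0,0,0]]' 0.1
python3 - <<'E'
from h import *
from workcell import bot
c=bot.camera("side"); pickle.dump(c,open(f"side8.pkl","wb"))
crop(c,265,160,70,80,8,"pics/s8c.png")
plan([0.521,0.1965,0.083],np.pi/2-.361)
E
```

```text
clock: 9.3
eef_pos: [0.5203, 0.1957, 0.0828]
tool_rot: [0.696, -0.128, 0.126, -0.695]
ft_force: [0.0, -0.5, 0.2]
grip_width: 0.0473
tcp [0.5211 0.196  0.0837] j [ 0.36   0.456 -0.085  1.03  -0.     0.721] F [ 0.43  0.47 -0.17] w 0.047 t 9.35
tool y [-0.001 -0.    -1.   ] z yaw 1.21
turn [ 0.002  0.001 -0.002] dist 0.0008839471397503857
shift [-0.009  0.03   0.017]
```

View pics/s8c.png

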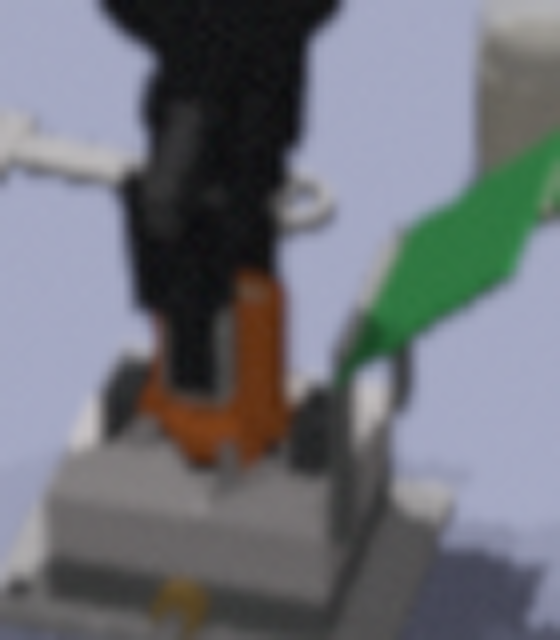

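The fingers straddle the bar, centred along x, with the near finger at (200,350) in the crop. I'll close on it.

```bash
python3 -m handwheel '[[0,0,0,0,0,0],[0,0,0,0,0,0],[0,0,0,0,0,0],[0,0,0,0,0,0],[0,0,0,0,0,0]]' -1
python3 - <<'E'
from h import *
plan([0.521,0.1965,0.083],np.pi/2-.361)
E
```

```text
clock: 9.98
eef_pos: [0.5219, 0.1963, 0.0844]
tool_rot: [-0.695, 0.126, -0.127, 0.696]
ft_force: [0.7, 0.4, 2.8]
grip_width: 0.0185
tcp [0.5219 0.1963 0.0844] j [ 0.36   0.456 -0.084  1.029 -0.     0.721] F [0.7  0.43 2.76] w 0.0185 t 9.975
tool y [ 0.002  0.001 -1.   ] z yaw 1.2099
turn [-0.006  0.001  0.007] dist 0.0016117585560840963
shift [-0.035  0.054 -0.005]
```

```bash
python3 -m handwheel '[[0,0.01,0,0,0,0],[0,0.02,0,0,0,0],[0,0.03,0,0,0,0],[0,0.04,0,0,0,0],[0,0.04,0,0,0,0]]' -1
python3 -m handwheel '[[0,0.01,0,0,0,0],[0,0.02,0,0,0,0],[0,0.03,0,0,0,0],[0,0.03,0,0,0,0],[0,0.03,0,0,0,0]]' -1
```

```text
clock: 10.6
eef_pos: [0.5218, 0.1963, 0.0831]
tool_rot: [-0.695, 0.126, -0.127, 0.696]
ft_force: [2.6, -0.1, 4.8]
grip_width: 0.0193
clock: 11.22
eef_pos: [0.5217, 0.1963, 0.0824]
tool_rot: [-0.695, 0.127, -0.127, 0.696]
ft_force: [3.8, 0.4, 5.5]
grip_width: 0.0188
```

```bash
python3 -m handwheel '[[0,0.01,0,0,0,0],[0,0.02,0,0,0,0],[0,0.03,0,0,0,0],[0,0.03,0,0,0,0],[0,0.03,0,0,0,0]]' -1
python3 -m handwheel '[[0,0.01,0,0,0,0],[0,0.02,0,0,0,0],[0,0.03,0,0,0,0],[0,0.03,0,0,0,0],[0,0.03,0,0,0,0]]' -1
```

```text
clock: 11.85
eef_pos: [0.5217, 0.1963, 0.0817]
tool_rot: [-0.695, 0.127, -0.127, 0.696]
ft_force: [3.1, 0.8, 5.2]
grip_width: 0.0188
clock: 12.48
eef_pos: [0.5217, 0.1963, 0.0811]
tool_rot: [-0.695, 0.126, -0.127, 0.696]
ft_force: [3.1, 0.6, 6.1]
grip_width: 0.0188
```

```bash
python3 -m handwheel '[[0,0.01,0,0,0,0],[0,0.02,0,0,0,0],[0,0.03,0,0,0,0],[0,0.03,0,0,0,0],[0,0.03,0,0,0,0]]' -1
```

```text
clock: 13.1
eef_pos: [0.5217, 0.1963, 0.0805]
tool_rot: [-0.695, 0.126, -0.127, 0.696]
ft_force: [3.2, 1.0, 6.8]
grip_width: 0.0187
```

```bash
python3 -m handwheel '[[0,0.01,0,0,0,0],[0,0.02,0,0,0,0],[0,0.03,0,0,0,0],[0,0.03,0,0,0,0],[0,0.03,0,0,0,0]]' -1
```

```text
clock: 13.72
eef_pos: [0.5217, 0.1963, 0.0798]
tool_rot: [-0.695, 0.126, -0.127, 0.696]
ft_force: [2.1, 0.8, 7.2]
grip_width: 0.0185
```

```bash
python3 -m handwheel '[[0,0.01,0,0,0,0],[0,0.02,0,0,0,0],[0,0.02,0,0,0,0],[0,0.02,0,0,0,0],[0,0.02,0,0,0,0]]' -1
```

```text
clock: 14.35
eef_pos: [0.5218, 0.1963, 0.0794]
tool_rot: [-0.695, 0.126, -0.127, 0.696]
ft_force: [2.4, 0.7, 8.9]
grip_width: 0.0185
```

```bash
python3 -m handwheel '[[0,0.01,0,0,0,0],[0,0.02,0,0,0,0],[0,0.02,0,0,0,0],[0,0.02,0,0,0,0],[0,0.02,0,0,0,0]]' -1
```

```text
clock: 14.98
eef_pos: [0.5218, 0.1962, 0.0793]
tool_rot: [-0.695, 0.126, -0.127, 0.696]
ft_force: [1.5, 0.7, 10.9]
grip_width: 0.0191
```

```bash
python3 -m handwheel '[[0,0.01,0,0,0,0],[0,0.02,0,0,0,0],[0,0.03,0,0,0,0],[0,0.03,0,0,0,0],[0,0.03,0,0,0,0]]' -1
```

```text
clock: 15.6
eef_pos: [0.5218, 0.1962, 0.0792]
tool_rot: [-0.695, 0.126, -0.128, 0.696]
ft_force: [1.1, -0.9, 13.3]
grip_width: 0.0189
```

```bash
python3 -m handwheel '[[0,0.01,0,0,0,0],[0,0.02,0,0,0,0],[0,0.03,0,0,0,0],[0,0.03,0,0,0,0],[0,0.03,0,0,0,0]]' -1
python3 - <<'E'
from workcell import bot
import numpy as np
o=bot.get_obs(); print(o["ft_force"],o["ft_torque"])
E
```

```text
clock: 16.23
eef_pos: [0.5218, 0.1962, 0.079]
tool_rot: [-0.695, 0.126, -0.128, 0.696]
ft_force: [-0.9, -0.7, 16.6]
grip_width: 0.0187
[-0.89441798 -0.72844586 16.64377091] [-0.11550313  0.14178035  0.01198076]
```

```bash
python3 -m handwheel '[[0,0,0,0,-0.3,0],[0,0,0,0,-0.6,0],[0,0,0,0,-0.9,0],[0,0,0,0,-1.2,0],[0,0,0,0,-1.5,0]]' -1
python3 - <<'E'
from h import *
from workcell import bot
plan([0.5218,0.1962,0.079],np.pi/2-.361); print(bot.get_obs()["ft_torque"])
E
```

```text
clock: 16.85
eef_pos: [0.522, 0.1968, 0.079]
tool_rot: [-0.706, 0.034, -0.035, 0.707]
ft_force: [-0.5, 0.8, 17.1]
grip_width: 0.0188
tcp [0.522  0.1968 0.079 ] j [ 3.600e-01  4.600e-01 -9.200e-02  1.015e+00  1.000e-03  4.570e-01] F [-0.53  0.83 17.11] w 0.0188 t 16.85
tool y [ 0.003  0.002 -1.   ] z yaw 1.4733
turn [-0.015  1.51   0.013] dist 0.000596476056244468
shift [-0.005  0.001 -0.023]
[ 0.2360336   0.15913985 -0.11297946]
```

```bash
python3 -m handwheel '[[0,0,0,0,-0.4,0],[0,0,0,0,-0.8,0],[0,0,0,0,-1.2,0],[0,0,0,0,-1.6,0],[0,0,0,0,-2,0]]' -1
python3 - <<'E'
from h import *
from workcell import bot
plan([0.5218,0.1962,0.079],np.pi/2-.361); print(bot.get_obs()["ft_torque"])
E
```

```text
clock: 17.48
eef_pos: [0.522, 0.197, 0.0791]
tool_rot: [-0.701, -0.09, 0.088, 0.702]
ft_force: [0.4, 1.4, 15.9]
grip_width: 0.0186
tcp [0.522  0.197  0.0791] j [ 3.600e-01  4.600e-01 -9.200e-02  1.015e+00  1.000e-03  1.080e-01] F [ 0.39  1.41 15.86] w 0.0186 t 17.475
tool y [ 0.003  0.003 -1.   ] z yaw 1.8231
turn [-0.015  3.514  0.015] dist 0.0008516959497669434
shift [-0.017  0.003 -0.03 ]
[ 0.35855661  0.13402787 -0.09282734]
```

```bash
python3 -m handwheel '[[0,0,0,0,-0.4,0],[0,0,0,0,-0.8,0],[0,0,0,0,-1.2,0],[0,0,0,0,-1.6,0],[0,0,0,0,-2,0]]' -1
python3 - <<'E'
from h import *
from workcell import bot
plan([0.5218,0.1962,0.079],np.pi/2-.361); print(bot.get_obs()["ft_torque"])
E
```

```text
clock: 18.1
eef_pos: [0.5219, 0.1971, 0.0791]
tool_rot: [-0.675, -0.211, 0.208, 0.676]
ft_force: [-1.0, 0.8, 15.7]
grip_width: 0.0186
tcp [0.5219 0.1971 0.0791] j [ 0.36   0.46  -0.092  1.015  0.002 -0.241] F [-0.97  0.75 15.66] w 0.0186 t 18.1
tool y [ 0.003  0.003 -1.   ] z yaw 2.1722
turn [-0.014  5.514  0.017] dist 0.0009152226493364543
shift [-0.025  0.003 -0.026]
[ 0.36178529  0.20885378 -0.08550782]
```

```bash
python3 -m handwheel '[[0,0,0,0,-0.4,0],[0,0,0,0,-0.8,0],[0,0,0,0,-1.2,0],[0,0,0,0,-1.65,0],[0,0,0,0,-1.65,0]]' -1
python3 - <<'E'
from h import *
from workcell import bot
c=bot.camera("side"); pickle.dump(c,open(f"side9.pkl","wb"))
crop(c,265,160,70,80,8,"pics/s9c.png")
plan([0.5218,0.1962,0.079],np.pi/2-.361); print(bot.get_obs()["ft_torque"])
E
```

```text
clock: 18.73
eef_pos: [0.5219, 0.1972, 0.0791]
tool_rot: [-0.638, -0.305, 0.302, 0.639]
ft_force: [0.3, 1.0, 16.3]
grip_width: 0.0191
tcp [0.5219 0.1972 0.0791] j [ 0.36   0.46  -0.092  1.015  0.002 -0.527] F [-1.02  1.64 16.7 ] w 0.0188 t 18.775
tool y [ 0.003  0.003 -1.   ] z yaw 2.4584
turn [-0.012  7.154  0.019] dist 0.0009666534956240927
shift [-0.032  0.003 -0.021]
[0.39893457 0.1978044  0.03096013]
```

View pics/s9c.png

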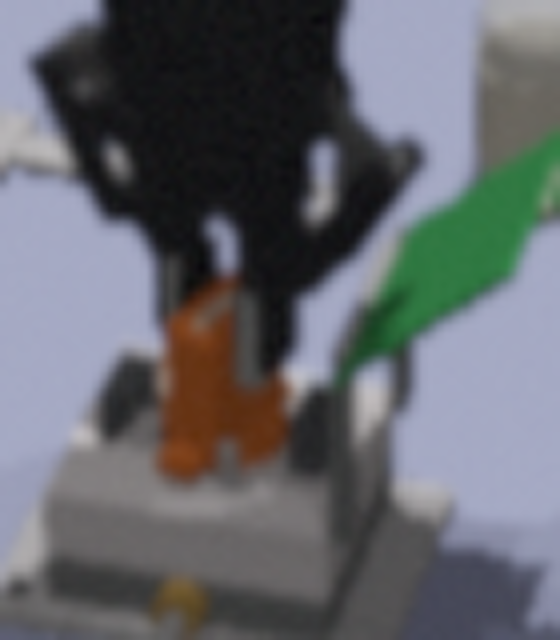

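```bash
python3 -m handwheel '[[0,-0.1,0,0,0,0],[0,-0.25,0,0,0,0],[0,-0.5,0,0,0,0],[0,-0.8,0,0,0,0],[0,-1.2,0,0,0,0]]' -1
python3 - <<'E'
from h import *
from workcell import bot
c=bot.camera("side"); pickle.dump(c,open(f"side10.pkl","wb"))
crop(c,265,140,70,80,8,"pics/s10c.png")
plan([0.5187,-0.1853,0.15],np.pi/2-.361+1.25)
E
```

```text
clock: 19.4
eef_pos: [0.5191, 0.195, 0.1055]
tool_rot: [0.639, 0.301, -0.305, -0.639]
ft_force: [0.5, 0.1, -1.1]
grip_width: 0.0188
tcp [0.5205 0.1955 0.1074] j [ 3.600e-01  4.330e-01 -5.400e-02  1.085e+00 -1.000e-03 -5.270e-01] F [ 0.79 -0.38 -0.76] w 0.0188 t 19.45
tool y [-0.001 -0.001 -1.   ] z yaw 2.4576
turn [-0.002 -0.012 -0.011] dist 0.3831757428065243
shift [-11.855  -1.686  -9.568]
```

View pics/s10c.png

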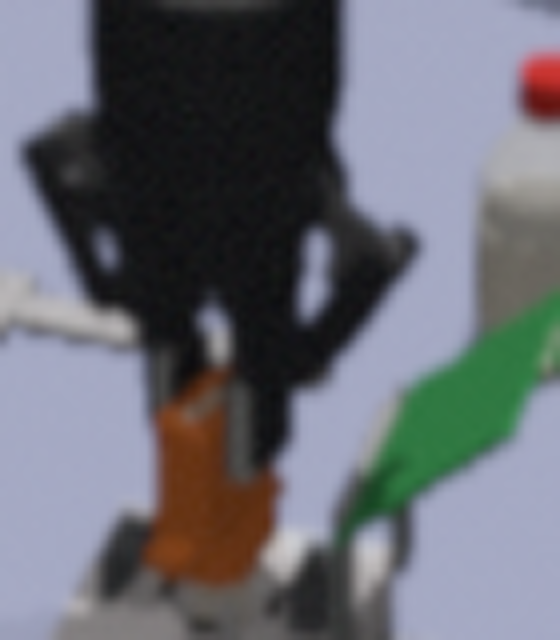

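```bash
python3 -m handwheel '[[0,-0.6,0,0,0,0],[0,-1.2,0,0,0,0],[0,-1.8,0,0,0,0],[-0.5,-2.1,-0.4,0,0,0],[-1.5,-2.1,-1.2,0,0,0]]' -1
python3 -m handwheel '[[-1.2,0,-1,0,0,0],[-2.4,0,-2,0,0,0],[-3.6,0,-3,0,0,0],[-4.8,0,-4,0,0,0],[-6,0,-5,0,0,0]]' -1
python3 - <<'E'
from h import *
plan([0.5187,-0.1853,0.08],np.pi/2-.361+1.25)
E
```

```text
clock: 20.08
eef_pos: [0.5213, 0.1477, 0.1602]
tool_rot: [0.639, 0.305, -0.303, -0.638]
ft_force: [-0.0, -0.2, -1.7]
grip_width: 0.0191
clock: 20.7
eef_pos: [0.5222, -0.0494, 0.1593]
tool_rot: [0.639, 0.303, -0.303, -0.639]
ft_force: [0.3, 0.0, -1.8]
grip_width: 0.019
tcp [ 0.5222 -0.0494  0.1593] j [-0.094  0.331 -0.064  1.176 -0.    -0.98 ] F [ 0.35  0.02 -1.81] w 0.019 t 20.7
tool y [-0. -0. -1.] z yaw 2.4571
turn [ 0.001 -0.015 -0.003] dist 0.15736963047456
shift [-4.299  3.175 -3.327]
```

```bash
python3 -m handwheel '[[-1.1,0,-0.9,0,0,0],[-2.2,0,-1.8,0,0,0],[-3.3,0,-2.6,0,0,0],[-3.9,0.5,-3,0,0,0],[-3.9,1.5,-3,0,0,0]]' -1
python3 - <<'E'
from h import *
from workcell import bot
for n in("side","top"):
    c=bot.camera(n); pickle.dump(c,open(f"{n}11.pkl","wb"))
    cv2.imwrite(f"pics/{n}11.png",c["color"][:,:,::-1])
    if n=="side": crop(c,240,210,140,150,4,"pics/s11c.png")
plan([0.5187,-0.1853,0.044],np.pi/2-.361+1.25)
E
```

```text
clock: 21.32
eef_pos: [0.5196, -0.1721, 0.1215]
tool_rot: [0.64, 0.303, -0.302, -0.639]
ft_force: [-0.3, -0.4, -2.5]
grip_width: 0.0191
tcp [ 0.5163 -0.1697  0.1181] j [-0.318  0.405 -0.068  1.105  0.    -1.204] F [-0.74 -0.29 -0.96] w 0.0188 t 21.425
tool y [-0.007  0.003 -1.   ] z yaw 2.457
turn [-0.041 -0.016 -0.014] dist 0.07573682961036425
shift [-0.415  2.961 -0.49 ]
```

View pics/s11c.png

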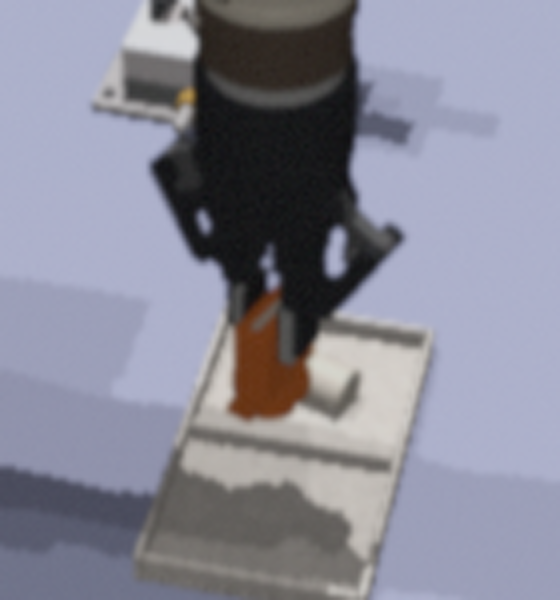

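View pics/top11.png

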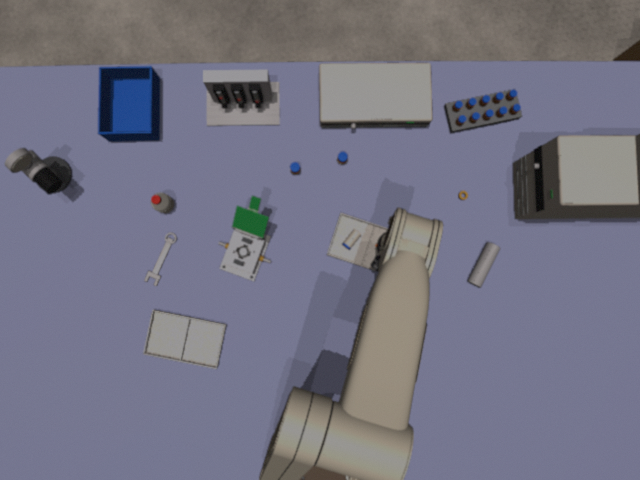

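The cap hangs upright in the grip above the tray, the dryer bore is open and the tab stays folded at (250,220) in the top view. Going down now.

```bash
python3 -m handwheel '[[-0.25,0.1,-0.3,0,0,0],[-0.4,0.6,-0.5,0,0,0],[-0.4,1.2,-0.5,0,0,0],[-0.4,1.8,-0.5,0,0,0],[-0.4,2.3,-0.5,0,0,0]]' -1
python3 -m handwheel '[[0,0,0,0,0,0],[0,0.05,0,0,0,0],[0,0.1,0,0,0,0],[0,0.15,0,0,0,0],[0,0.2,0,0,0,0]]' -1
python3 - <<'E'
from h import *
plan([0.5187,-0.1853,0.042],np.pi/2-.361+1.25)
E
```

```text
clock: 22.05
eef_pos: [0.5222, -0.1853, 0.0626]
tool_rot: [-0.638, -0.303, 0.304, 0.639]
ft_force: [0.9, 0.4, -0.7]
grip_width: 0.0189
clock: 22.68
eef_pos: [0.523, -0.1859, 0.0593]
tool_rot: [0.639, 0.304, -0.303, -0.639]
ft_force: [-0.4, 0.5, -1.2]
grip_width: 0.0184
tcp [ 0.523  -0.1859  0.0593] j [-0.341  0.479 -0.121  0.97  -0.    -1.228] F [-0.35  0.53 -1.21] w 0.0184 t 22.675
tool y [ 0.001 -0.    -1.   ] z yaw 2.4578
turn [ 0.003 -0.011  0.001] dist 0.017791512468073187
shift [-0.091  0.69   0.148]
```

```bash
python3 -m handwheel '[[-0.05,0.1,0.1,0,0,0],[-0.09,0.25,0.15,0,0,0],[-0.09,0.4,0.15,0,0,0],[-0.09,0.5,0.15,0,0,0],[-0.09,0.55,0.15,0,0,0]]' -1
python3 -m handwheel '[[0,0.02,0,0,0,0],[0,0.04,0,0,0,0],[0,0.06,0,0,0,0],[0,0.08,0,0,0,0],[0,0.1,0,0,0,0]]' -1
```

```text
clock: 23.3
eef_pos: [0.5184, -0.1852, 0.045]
tool_rot: [-0.639, -0.303, 0.304, 0.639]
ft_force: [0.1, -1.0, -1.5]
grip_width: 0.0183
clock: 23.92
eef_pos: [0.5186, -0.1852, 0.0431]
tool_rot: [0.639, 0.304, -0.303, -0.639]
ft_force: [-1.7, 0.3, 3.5]
grip_width: 0.0185
```

Contact shows: the vertical force went from -1.5 to +3.5 N at TCP z = 0.043, as expected. I'll check before releasing.

Run:
```python
from h import *
from workcell import bot
c=bot.camera("side"); pickle.dump(c,open(f"side12.pkl","wb"))
crop(c,255,240,110,120,5,"pics/s12c.png")
plan([0.5187,-0.1853,0.042],np.pi/2-.361+1.25)
```

```text
tcp [ 0.5186 -0.1852  0.0431] j [-0.343  0.49  -0.152  0.929  0.    -1.23 ] F [-1.26 -0.26  1.04] w 0.0189 t 23.975
tool y [ 0. -0. -1.] z yaw 2.4579
turn [ 0.001 -0.011  0.001] dist 0.0011499246586142609
shift [-0.     0.045 -0.007]
```

View pics/s12c.png

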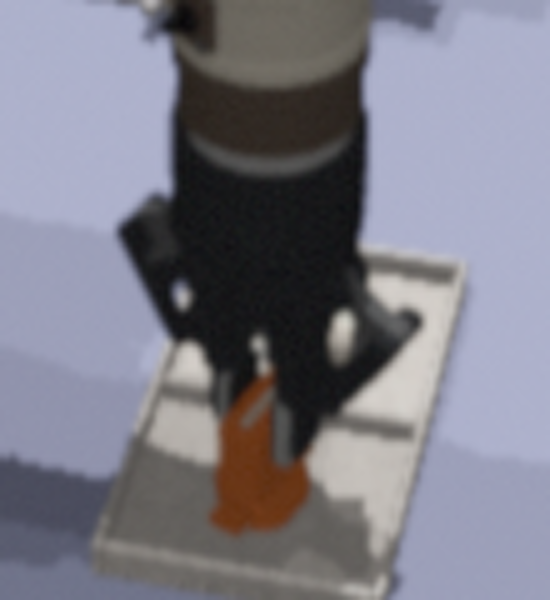

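```bash
python3 -m handwheel '[[0,0.01,0,0,0,0],[0,0.02,0,0,0,0],[0,0.03,0,0,0,0],[0,0.03,0,0,0,0],[0,0.03,0,0,0,0]]' -1
python3 -m handwheel '[[0,0,0,0,0,0],[0,0,0,0,0,0],[0,0,0,0,0,0],[0,0,0,0,0,0],[0,0,0,0,0,0]]' 0
```

```text
clock: 24.6
eef_pos: [0.5186, -0.1852, 0.0431]
tool_rot: [0.639, 0.304, -0.303, -0.639]
ft_force: [-2.2, 1.0, 8.0]
grip_width: 0.0187
clock: 25.22
eef_pos: [0.5185, -0.1852, 0.042]
tool_rot: [-0.639, -0.303, 0.303, 0.639]
ft_force: [-0.0, -0.2, -0.4]
grip_width: 0.0426
```

```bash
python3 -m handwheel '[[0,-0.4,0,0,0,0],[0,-1,0,0,0,0],[0,-2,0,0,0,0],[0,-3.2,0,0,0,0],[0,-4.5,0,0,0,0]]' 0
python3 - <<'E'
from h import *
plan([0.33,-0.22,0.25])
E
```

```text
clock: 25.85
eef_pos: [0.5186, -0.1852, 0.1567]
tool_rot: [0.639, 0.304, -0.303, -0.638]
ft_force: [0.6, -0.8, -0.3]
grip_width: 0.0424
tcp [ 0.5186 -0.1852  0.1567] j [-0.343  0.381  0.003  1.192 -0.    -1.23 ] F [ 0.64 -0.76 -0.3 ] w 0.0424 t 25.85
tool y [ 0.001 -0.    -1.   ] z yaw 2.4578
shift [-5.843 -3.739  4.966]
```

```bash
python3 -m handwheel '[[-1,-1.5,0.8,0,0,0],[-2.2,-2.6,1.8,0,0,0],[-3.5,-3.5,3,0,0,0],[-4.8,-3.5,4.2,0,0,0],[-5.8,-3.5,5,0,0,0]]' 0
python3 -m handwheel '[[0,0,0,0,0,0],[0,0,0,0,0,0],[0,0,0,0,0,0],[0,0,0,0,0,0],[0,0,0,0,0,0]]' 0
python3 - <<'E'
from h import *
from workcell import bot
for n in("side","top"):
    c=bot.camera(n); pickle.dump(c,open(f"{n}13.pkl","wb"))
    cv2.imwrite(f"pics/{n}13.png",c["color"][:,:,::-1])
    if n=="side": crop(c,255,150,110,220,3,"pics/s13c.png")
    else: crop(c,205,190,220,100,3,"pics/t13c.png")
E
```

```text
clock: 26.48
eef_pos: [0.3286, -0.2187, 0.2439]
tool_rot: [0.64, 0.304, -0.303, -0.638]
ft_force: [0.4, -0.9, 0.3]
grip_width: 0.0425
clock: 27.1
eef_pos: [0.3304, -0.2184, 0.2418]
tool_rot: [-0.638, -0.304, 0.304, 0.639]
ft_force: [0.5, 0.3, -0.9]
grip_width: 0.0423
```

View pics/s13c.png

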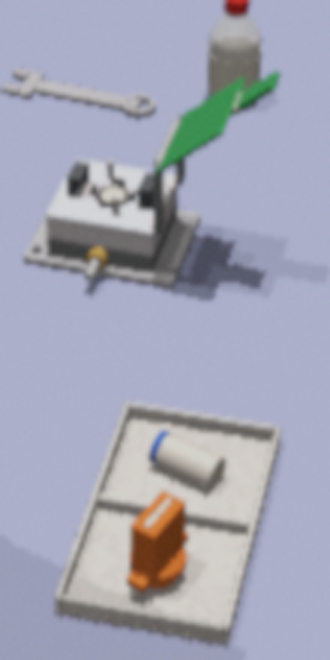

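View pics/t13c.png

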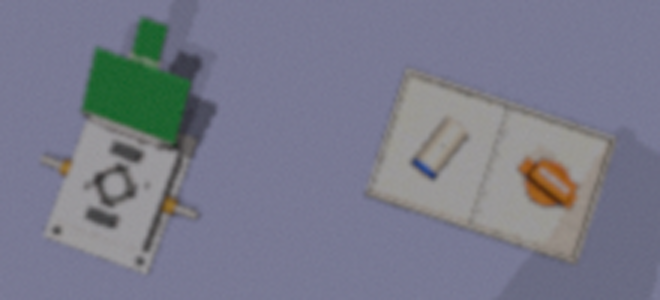

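Run:
```python
from h import *
from workcell import bot
t=load("top13.pkl");s=load("side13.pkl")
a=(np.array([551,181])+.5)/3-.5+[205,190]; b=(np.array([159,511])+.5)/3-.5+[255,150]
P,e=tri(t,a,s,b); print("cap top",P.round(4),round(e,4))
y=-.334;d=P-np.array([.5187,-.1853,.004]);print("in bay",d[0]*np.cos(y)+d[1]*np.sin(y),-d[0]*np.sin(y)+d[1]*np.cos(y),d[2]-.010)
o=bot.get_obs();print(o["clock"],o["ft_force"])
bot.job_done()
```

```text
cap top [ 0.5184 -0.1856  0.0659] 0.0025
in bay -0.00021906492607777375 -0.0003991281954789026 0.05190711876906574
27.2 [0.20399882 0.2729988  0.42637094]
the job is handed in; nothing more can be done
```

The gas dryer is open and the cap stands upright in the empty compartment of the right-hand tray. I handed the job in at about 27 s of the 72 s allowed.

- **Tab:** I folded it back to about 2.5 rad, and the last pictures show it still there. At about 1.5 rad the grip had drifted to the edge of the pads, so I re-centred it on the lip and carried on.
- **Cap removal:** I pressed it down at 16–17 N, turned it anticlockwise 1.25 rad, and lifted it straight out. The highest force reading while it was in the dryer was 17.1 N.
- **Placement:** In the last pictures the cap stands upright. Its grip point is within 1 mm of the compartment's centre by two views that disagree by 2.5 mm, and 52 mm above the floor, as it should be.
- **Surroundings:** In the last pictures the cartridge, spanner and bottle look where they started. I didn't measure them, or check the other bystanders after handling the cap. The gripper was clear, with a force reading near zero.

No check failed. The only disagreement was 1–3 mm between position estimates, within tolerance.

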